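Load a microscope filter block and lock it in its holder

TASK

At the microscope bench, take the filter block with the green top and lower it gently, upright, into the pocket of the white holder until it sits flat on the pocket's floor. Then swing the holder's lever, by its red knob, fully shut across the top of the block.

Things in the scene. Friction and masses are not known exactly. Their poses are not given: they have to be found in the camera images.
- block_green: Aluminium filter block 44 x 30 x 44 mm (x, y, z), about 0.12 kg, with a bright green top and a round window in each small end. Stands upright on the bench. Origin: centre of its underside; x along its 44 mm length, z up. Two blocks of the same shape with blue and amber tops stand nearby, not wanted.
- holder: White plate fixed to the bench, grey-framed pocket 58 (x) x 42 (y) mm. Origin on the bench below the pocket's centre. Pocket floor 8 mm above bench; rim flares, top 20 mm up, 9 mm wide. Block goes in lengthways along x, either way round, 6 mm to spare per side; grip it 16 mm or more above its underside so fingers clear the rim. Seated block's top: 52 mm up. Lever pivot at x +60 mm, y 0.
- lever (a joint): Steel lever's angle about its upright pivot, rad. 0 = shut (a stop): arm over the pocket's centre, pointing to the holder's -x. It grows as it opens, counter-clockwise from above: at 1.57 the arm points to the holder's -y. Starts open, 1.45 to 1.9. Arm 14 mm wide, 56 to 64 mm above the bench, 4 mm over a seated block. Turns with under 1 N at the knob, stays where left.
- lever_knob (a point): Centre of the top of the red upright knob at the lever's free end, 95 mm above the bench. The knob is a cylinder 18 mm across, 31 mm tall, from 64 to 95 mm above the bench, its axis 105 mm from the lever's pivot. It does not turn on the lever.
Things that resemble listed ones, but are neither listed nor needed, are in the scene too. What is shaped like the block_green but pink is not meant.

How it is judged:
By the outcome, as a careful person would: the job done as asked, in the order asked, and still so for the second after the job is handed in, with the robot touching nothing.
It also fails if it takes over 59 s, if anything falls off the work surface, if the arm or the gripper's body presses on something with over 40 N, if the wrist force passes 120 N, or if a joint passes its speed limit or range.

ROBOT

A 6-joint arm with a two-finger parallel gripper is mounted at the origin on the work surface. World frame = base frame: x ahead of the robot, y to its left, z up, the work surface at z = 0. Lengths are in mm, angles in rad, forces in N, time in s.
With the tool pointing down it reaches from about 375 to 900 mm from the base axis. Payload 3.1 kg.
Tool frame: the origin (TCP) lies midway between the tips of the shut fingers; the grasp point (between the pads) lies 19 mm behind it (manip.grip_point_offset is the y of the grasp point in the tool frame, in mm); y points along the fingers, z is the direction in which the jaws open and shut, and the axes are right-handed (so a half turn about y gives the same grasp; the last joint's range is limited). The gripper opens to 85 mm and grips with 20 to 120 N. Pads are 22 mm wide; open, the fingers measure 114 mm over their backs; the gripper's body (76 mm by 85 mm) begins 54 mm behind the grasp point. The pads swing forward as they close: fully open they stand 13 mm farther back than shut.
Start: joints at [-1.383, 0.527, 1.433, -0, 1.181, -0.178], TCP at [223.581, -583.616, 231.31] pointing down, gripper open.
Joint ranges: [-3.08, 3.08], [-0.75, 2.2], [0.22, 2.44], [-1.43, 4.57], [0, 2.65], [-2.85, 2.85]. Speed limits (rad/s): [2.79, 2.79, 3.14, 3.14, 3.14, 3.14].

INTERFACE

Orientations are given as a unit quaternion [w, x, y, z].
In Python, from plant import manip gives the robot as it stands.
- The arm moves only by the tool move_arm, never from a script. Its argument "deltas" is a list of rows, each a list of 5 numbers: the finger opening in m, from 0 to 0.0854, then the shift along the world's x, y, z in m, then the turn about the world's z in degrees. A call has 1 to 20 rows; each row shifts and turns the commanded pose from where the row before left it; what a row does not reach is not made up. A row lasts 1/8 s, in which the tool goes at most 62.5 mm and 10.7 degrees, less where a joint would pass 70% of its speed; a pose out of reach is approached as far as the arm can. A call is refused whole if a number of a shift passes 0.0625 or a number of a turn 10.7, either way. A call with a gripper value outside its range is refused whole. The fingers move at their own pace and stop on an object; the grip force is fixed at half the most. Time passes only in rows, so rows that do not move let the fingers close. It gives the time, the measured TCP pose, the force and the opening at its end, in the units of the state.
- manip.observe(): the state, without advancing time (a new reading comes with each control period).
- manip.capture(name): name is "scene" or "top"; returns the picture (420x560x3 uint8, red, green, blue); there is no depth.
- manip.get_calibration(name): a dict with "camera_matrix" (3x3 intrinsics, pixels), "k1" (the pictures are not rectified: a ray, as slopes to the right and down, at radius r is drawn at 1 + k1 r^2 times it, then the intrinsics apply), "origin" and "orientation" of the camera in the world. Camera axes: x right, y up, looking along -z (the intrinsics and any distortion apply to the point x, -y, -z); pixel columns grow to the right and rows downward; lengths in mm; the calibration is good to about 2 mm. A picture is of the moment at which its call begins. get_calibration takes no time and is no camera call.
- manip.sign_off(): hands the job in, once; it reports no verdict.
Trained networks look in the newest picture that a camera, given by its name, has taken for a name from the list of things; names that differ only in an ending like _2 or _b are one class to them, and where a whole thing is asked for, a point or a joint stands for the part that bears it (a point fixed in the world has none). Each returns a list of dicts, best first, with "score" (0 to 1); they miss things now and then, are a little off and sometimes report something else, mostly with a low value. They report only what shows in the picture. A call takes as long as a camera call. They do not tell look-alikes from the thing itself.
- manip.masks_of(camera, name): "pixels" (420x560 bool, what is visible of it) and "rect" ([centre column, centre row, width, height] as shares, 0 to 1, of the picture: columns of its width, rows of its height, round what is visible of it).
- manip.mark_of(camera, name): "at" ([column, row] as shares, 0 to 1, of the picture: columns of its width, rows of its height: a listed point, or the origin of a listed thing).
The state is a dict: "clock": time; "q": joint angles; "dq": joint speeds; "joint_torque": joint torques, N m; "position": TCP position; "eef_rot": TCP orientation; "ft_force": force on the tool from outside, world axes, zero at the start; "torque": the same for the moment, N m; "opening": finger opening in mm.
Only numpy, scipy, OpenCV 4.12 (cv2) and the standard library are available. Lean on these libraries where they do the work, as an engineer would, in place of code of your own. Each camera call takes 0.05 s, during which the arm holds its last target. There are 200 camera calls.

## Working session

There is one attempt and no reset: what is moved stays moved. The work goes in short steps, Python scripts to look and compute and a tool call to move; the robot and the scene stay as the last step left them, time stands still between calls to the robot, and variables do not carry over. Pictures are saved under pics/ and viewed, about 8 in all and at most 12, crops included, and the job is handed in when it is done.

Besides the shell and the picture viewer there is one more tool, called as a command line: name --pt "numbers of a row" for each row, then --argument value for the rest. move_arm: Moves the arm, as the interface text tells. Its arguments: {"type":"object","properties":{"deltas":{"type":"array","items":{"type":"array","items":{"type":"number"}}}},"required":["deltas"]}

```bash
mkdir -p pics
cat > h.py <<'E'
import numpy as np, cv2
from scipy.spatial.transform import Rotation as R
from plant import manip
def cal(n):
    c=manip.get_calibration(n); q=c["orientation"]
    return np.array(c["camera_matrix"]),c["k1"],np.array(c["origin"]),R.from_quat([q[1],q[2],q[3],q[0]]).as_matrix()
def ray(n,px):
    K,k1,o,M=cal(n)
    p=cv2.undistortPoints(np.array(px,float).reshape(-1,1,2),K,np.array([k1,0,0,0.]))[:,0]
    return o,(M@np.c_[p[:,0],-p[:,1],-np.ones(len(p))].T).T
def at(n,px,z):
    o,d=ray(n,px); return o+d*((z-o[2])/d[:,2])[:,None]
def proj(n,P):
    K,k1,o,M=cal(n); c=(np.array(P,float).reshape(-1,3)-o)@M; c=c*[1,-1,-1]
    return cv2.projectPoints(c,np.zeros(3),np.zeros(3),K,np.array([k1,0,0,0.]))[0][:,0]
def snap(n,f):
    im=manip.capture(n); cv2.imwrite(f"pics/{f}.png",im[:,:,::-1]); return im
E
python3 - <<'E'
from h import *
np.set_printoptions(precision=1,suppress=True)
a=snap("scene","s1");b=snap("top","t1")
print(cal("scene"),cal("top"))
for c in("scene","top"):
  for n in("block_green","holder","lever","lever_knob"):
    for r in manip.mark_of(c,n)[:6]: print(c,n,round(r["score"],2),np.array(r["at"])*[560,420])
print(manip.observe())
E
```

```text
(array([[416.1,   0. , 285.2],
       [  0. , 416.1, 208.9],
       [  0. ,   0. ,   1. ]]), -0.003647713543994809, array([909.2,  61.9, 679.9]), array([[ 0.1, -0.8,  0.5],
       [ 1. ,  0.1, -0.1],
       [ 0. ,  0.5,  0.8]])) (array([[464.4,   0. , 286.8],
       [  0. , 464.4, 210.1],
       [  0. ,   0. ,   1. ]]), -0.08266639458195267, array([409.8, 142.3, 725.7]), array([[-0. ,  1. , -0.2],
       [-1. , -0. ,  0. ],
       [ 0. ,  0.2,  1. ]]))
scene block_green 0.87 [320.2 181.5]
scene block_green 0.83 [307.5 227.7]
scene block_green 0.68 [407.6 244.5]
scene block_green 0.55 [354.1 216.9]
scene holder 0.62 [228.7 237.3]Traceback (most recent call last):
  File "<stdin>", line 7, in <module>
ValueError: it knows: block_green, holder, lever_knob
```

View pics/s1.png

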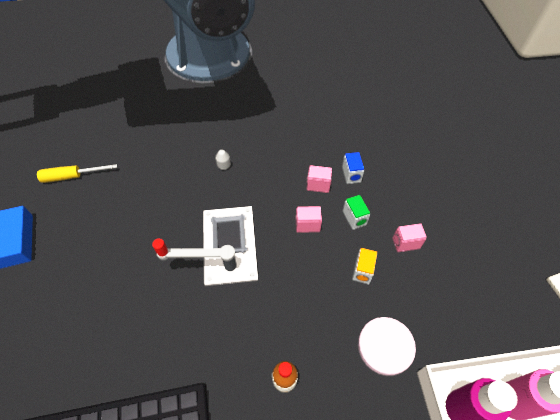

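View pics/t1.png

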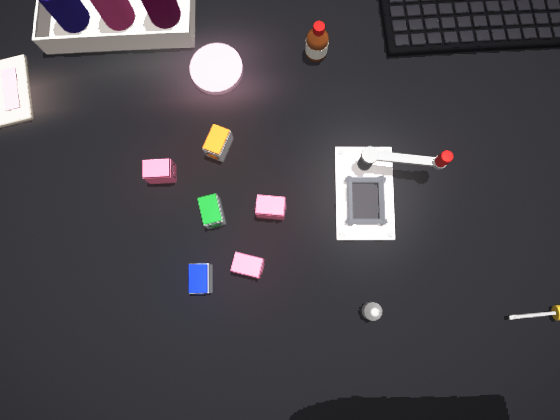

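The green-topped block is at scene (357,212) and top (210,210). It could be confused with the pink blocks at top (158,171), (270,207) and (247,265), blue at (200,279) and amber at (217,142). The knob is at top (446,157); the red-capped bottle at (317,28) is a decoy. The holder pocket is at top (366,200). I choose the green one and measure it next.

Run:
```python
from h import *
np.set_printoptions(precision=1,suppress=True)
def blob(im,f):
    hsv=cv2.cvtColor(im,cv2.COLOR_RGB2HSV); m=f(hsv.astype(int)).astype(np.uint8)
    n,l,s,c=cv2.connectedComponentsWithStats(m)
    return [(s[i,4],c[i],l==i) for i in np.argsort(-s[1:,4])+1][:3]
G=lambda h:(h[...,0]>45)&(h[...,0]<75)&(h[...,1]>150)&(h[...,2]>90)
Rd=lambda h:((h[...,0]<4)|(h[...,0]>176))&(h[...,1]>180)&(h[...,2]>100)
W=lambda h:(h[...,1]<40)&(h[...,2]>190)
for c,f in(("scene","s1"),("top","t1")):
    im=cv2.imread(f"pics/{f}.png")[:,:,::-1].copy()
    for a,ce,m in blob(im,G)[:1]:
        ys,xs=np.nonzero(m); w=at(c,np.c_[xs,ys],44)[:,:2].astype(np.float32)
        print(c,"green",a,ce,w.mean(0),cv2.minAreaRect(w))
    for a,ce,m in blob(im,Rd): print(c,"red",a,ce,at(c,[ce],90))
    for n in("block_green","holder","lever_knob"):
        if n=="block_green" and c=="scene": continue
        if n=="block_green" or n!="x":
            manip.capture(c)
            for r in manip.mark_of(c,n)[:5]:
                p=np.array(r["at"])*[560,420]; print(c,n,round(r["score"],2),p,at(c,[p],95 if n=="lever_knob" else 0))
    for a,ce,m in blob(im,W)[:3]:
        if a<800: continue
        ys,xs=np.nonzero(m); w=at(c,np.c_[xs,ys],6)[:,:2].astype(np.float32)
        print(c,"white",a,ce,cv2.minAreaRect(w))
im=cv2.imread("pics/t1.png"); a=cv2.resize(im[140:250,325:465],None,fx=4,fy=4,interpolation=cv2.INTER_CUBIC)
b=cv2.resize(im[180:240,180:240],None,fx=4,fy=4,interpolation=cv2.INTER_CUBIC)
a=np.hstack([a,np.vstack([b,np.zeros((200,240,3),np.uint8)])]); cv2.imwrite("pics/c1.png",a)
o=manip.observe(); print({k:o[k] for k in("clock","position","eef_rot","opening")}, manip.grip_point_offset)
```

```text
scene green 321 [357.6 205.8] [524.5 254.6] ((523.981201171875, 254.44139099121094), (43.32795715332031, 28.955659866333008), 12.878350257873535)
scene red 181 [159.5 246.7] [[586.1 -87.8  90. ]]
scene red 153 [284.8 369.2] [[795.3  83.1  90. ]]
scene holder 0.76 [228.1 238.5] [[536.5  14.2   0. ]]
scene lever_knob 0.95 [159.6 244.1] [[584.3 -86.4  95. ]]
scene white 4748 [495.5 376.3] ((842.28662109375, 414.43292236328125), (222.43716430664062, 80.01678466796875), 89.96102142333984)
scene white 3017 [224.4 248.9] ((548.1055908203125, -25.512557983398438), (174.66229248046875, 152.22927856445312), 88.54267883300781)
scene white 2510 [387.1 345.3] ((763.4988403320312, 252.42990112304688), (87.95598602294922, 88.49728393554688), 32.361228942871094)
top green 481 [209.  208.5] [523.9 254.6] ((523.798583984375, 254.806640625), (40.91142272949219, 27.191364288330078), 12.85127067565918)
top red 140 [318.2  27.8] [[786.8  84.3  90. ]]
top red 54 [443.1 160.9] [[576.1 -85.8  90. ]]
top red 2 [452.  154.5] [[585.3 -99.6  90. ]]
top block_green 0.89 [269.4 209.7] [[526.8 165.9   0. ]]
top block_green 0.79 [212.5 213.3] [[523.4 256.2   0. ]]
top block_green 0.78 [250.3 263.4] [[443.  197.5   0. ]]
top block_green 0.75 [164.8 172.7] [[591.8 333.5   0. ]]
top holder 0.97 [361.2 202.6] [[534.3  19.8   0. ]]
top lever_knob 0.78 [444.4 155.7] [[582.4 -86.6  95. ]]
top white 3803 [368.1 187.6] ((549.6749877929688, -20.151947021484375), (162.7816619873047, 150.2889404296875), 88.35762023925781)
top white 2221 [117.1  23. ] ((867.324951171875, 436.3909912109375), (279.7847595214844, 76.70968627929688), 86.46492767333984)
top white 2049 [215.4  66.8] ((769.8115844726562, 251.02244567871094), (88.93216705322266, 86.744140625), 87.89382934570312)
{'clock': 0.7, 'position': array([ 223.6, -583.6,  231.3]), 'eef_rot': array([ 0.1, -0.1,  0.7, -0.7]), 'opening': 85.53545373863858} -18.700000000000003
```

View pics/c1.png

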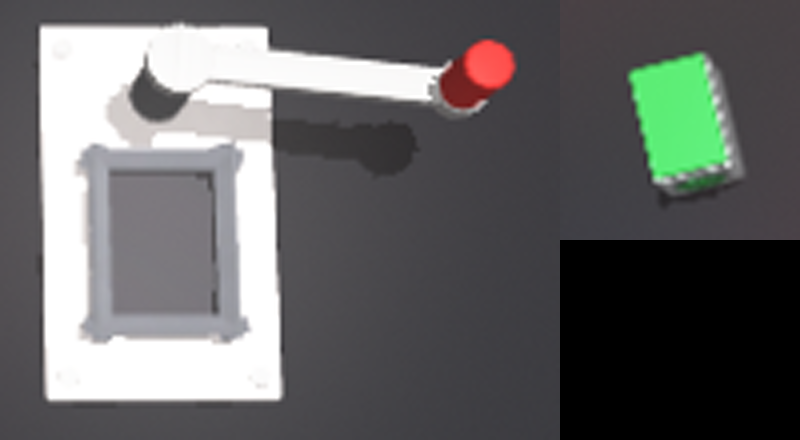

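The crop confirms the green-topped block, turned slightly. It also shows the pocket frame and the lever with its red knob at crop (488,65).

Run:
```python
from h import *
np.set_printoptions(precision=1,suppress=True)
f=lambda L:np.array(L,float)/4+[325-.4,140-.4]
for nm,L,z in(("plate",[(38,26),(268,26),(282,401),(45,403)],8),("frame",[(84,150),(238,150),(244,333),(84,335)],20),("inner",[(108,170),(216,170),(218,315),(108,313)],8),("knob",[(489,65)],95),("pivot",[(178,57)],64)):
    w=at("top",f(L),z); print(nm,w[:,:2].tolist() and w, w.mean(0))
    if len(L)==4: print(np.degrees(np.arctan2(*(w[0]-w[3])[[1,0]])),np.degrees(np.arctan2(*(w[1]-w[2])[[1,0]])),np.degrees(np.arctan2(*(w[1]-w[0])[[0,1]])),np.degrees(np.arctan2(*(w[0]-w[1])[[1,0]])-np.pi/2),np.degrees(np.arctan2(*(w[3]-w[2])[[1,0]])-np.pi/2))
im=cv2.imread("pics/s1.png"); cv2.imwrite("pics/c2.png",cv2.resize(im[200:290,145:265],None,fx=5,fy=5,interpolation=cv2.INTER_CUBIC))
q=manip.observe()["eef_rot"]; print(R.from_quat([q[1],q[2],q[3],q[0]]).as_matrix())
```

```text
plate [[626.1  59.8   8. ]
 [623.9 -33.    8. ]
 [472.7 -28.8   8. ]
 [474.6  63.7   8. ]] [549.3  15.4   8. ]
-1.4739151275406261 -1.5910389501031872 -178.6968791345504 -1.3031208654496065 -1.1638744935496126
frame [[571.9  45.5  20. ]
 [570.4 -14.9  20. ]
 [498.3 -12.9  20. ]
 [499.2  48.9  20. ]] [534.9  16.6  20. ]
-2.7165162121190862 -1.6410641061974545 -178.58445594576457 -1.415544054235431 -0.8664678153918282
inner [[566.3  34.7   8. ]
 [565.2  -8.3   8. ]
 [507.2  -5.7   8. ]
 [509.2  37.5   8. ]] [537.   14.5   8. ]
-2.836847926260304 -2.598942005669924 -178.5660699731236 -1.4339300268764177 -2.613635371556774
knob [[582.1 -90.1  95. ]] [582.1 -90.1  95. ]
pivot [[596.1  14.9  64. ]] [596.1  14.9  64. ]
[[-0.9 -0.   0.4]
 [-0.4  0.  -0.9]
 [ 0.  -1.  -0. ]]
```

View pics/c2.png

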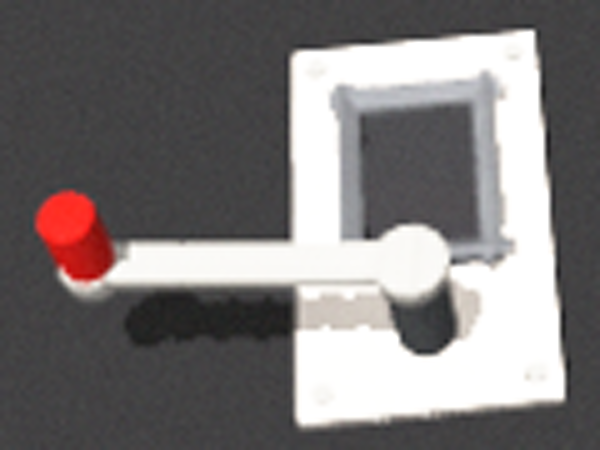

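Run:
```python
from h import *
np.set_printoptions(precision=2,suppress=True)
q=manip.observe()["eef_rot"]; M=R.from_quat([q[1],q[2],q[3],q[0]]).as_matrix(); print(np.degrees(np.arctan2(M[1,2],M[0,2])),M[:,1])
f=lambda L:np.array(L,float)/5+[145-.4,200-.4]
for L,z in(([(292,50),(535,30),(565,400),(298,425)],8),([(358,105),(472,98)],8),([(340,90),(494,80),(508,250)],20),([(68,218)],95),([(413,252)],64)):
    w=at("scene",f(L),z); print(w,w.mean(0))
```

```text
-69.0420831586785 [-0.  0. -1.]
[[472.41 -28.42   8.  ]
 [475.56  63.97   8.  ]
 [627.66  59.79   8.  ]
 [624.55 -31.52   8.  ]] [550.05  15.96   8.  ]
[[500.05  -4.81   8.  ]
 [502.63  37.68   8.  ]] [501.34  16.44   8.  ]
[[500.04  -9.87  20.  ]
 [503.22  46.79  20.  ]
 [573.81  45.73  20.  ]] [525.69  27.55  20.  ]
[[582.37 -88.6   95.  ]] [582.37 -88.6   95.  ]
[[592.75  15.81  64.  ]] [592.75  15.81  64.  ]
```

move_arm --pt "0.0854 0.0188 0.0524 0 -0.5" --pt "0.0854 0.0188 0.0524 0 -0.5" --pt "0.0854 0.0188 0.0524 0 -0.5" --pt "0.0854 0.0188 0.0524 0 -0.5" --pt "0.0854 0.0188 0.0524 0 -0.5" --pt "0.0854 0.0188 0.0524 0 -0.5" --pt "0.0854 0.0188 0.0524 0 -0.5" --pt "0.0854 0.0188 0.0524 0 -0.5" --pt "0.0854 0.0188 0.0524 0 -0.5" --pt "0.0854 0.0188 0.0524 0 -0.5" --pt "0.0854 0.0188 0.0524 0 -0.5" --pt "0.0854 0.0188 0.0524 0 -0.5" --pt "0.0854 0.0188 0.0524 0 -0.5" --pt "0.0854 0.0188 0.0524 0 -0.5" --pt "0.0854 0.0188 0.0524 0 -0.5" --pt "0.0854 0.0188 0.0524 0 -0.5" --pt "0.0854 0 0 0 0" --pt "0.0854 0 0 0 0"

```text
clock: 2.95
position: [523.7, 254.5, 231.0]
eef_rot: [-0.08, 0.081, -0.702, 0.703]
ft_force: [0.1, -0.8, -0.3]
opening: 85.6
```

move_arm --pt "0.0854 0.0005 0 -0.03 0" --pt "0.0854 0 0 -0.03 0" --pt "0.0854 0 0 -0.03 0" --pt "0.0854 0 0 -0.03 0" --pt "0.0854 0 0 -0.03 0" --pt "0.0854 0 0 -0.025 0" --pt "0.0854 0 0 -0.02 0" --pt "0.0854 0 0 -0.012 0" --pt "0.0854 0 0 -0.009 0" --pt "0.0854 0 0 0 0" --pt "0.0854 0 0 0 0"

```text
clock: 4.32
position: [525.3, 254.9, 15.9]
eef_rot: [0.08, -0.079, 0.703, -0.703]
ft_force: [0.3, 0.3, 0.1]
opening: 85.5
```

move_arm --pt "0.05 0 0 0 0" --pt "0.04 0 0 0 0" --pt "0.036 0 0 0 0" --pt "0.033 0 0 0 0" --pt "0.03 0 0 0 0" --pt "0.02 0 0 0 0" --pt "0.02 0 0 0 0" --pt "0.02 0 0 0 0" --pt "0.02 0 0 0 0"

```text
clock: 5.45
position: [525.0, 255.0, 15.6]
eef_rot: [0.08, -0.08, 0.703, -0.702]
ft_force: [-1.1, 2.4, 4.8]
opening: 29.2
```

Run:
```python
from h import *
snap("scene","s2"); im=cv2.imread("pics/s2.png"); cv2.imwrite("pics/c3.png",cv2.resize(im[130:290,270:470],None,fx=3,fy=3))
```

```text
(no output)
```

View pics/c3.png

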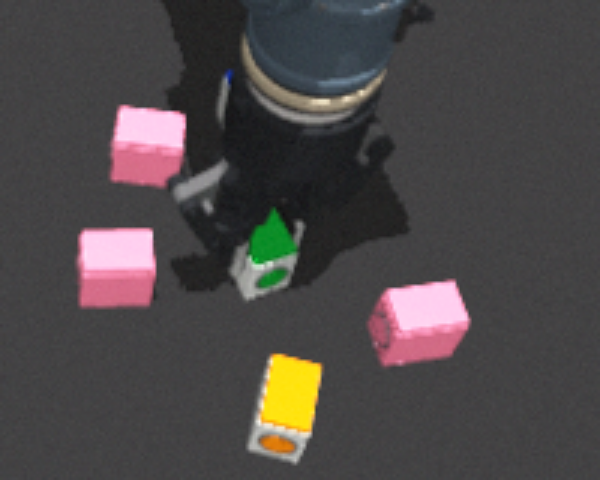

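The green block is held (opening 29.2 mm). Next I lift it and carry it over the pocket.

move_arm --pt "0.02 0 0 0.01 0" --pt "0.02 0 0 0.02 0" --pt "0.02 0 0 0.025 0" --pt "0.02 0 0 0.025 0" --pt "0.02 0 0 0.02 0" --pt "0.02 0.0015 -0.0298 0 -1.8" --pt "0.02 0.0015 -0.0298 0 -1.8" --pt "0.02 0.0015 -0.0298 0 -1.8" --pt "0.02 0.0015 -0.0298 0 -1.8" --pt "0.02 0.0015 -0.0298 0 -1.8" --pt "0.02 0.0015 -0.0298 0 -1.8" --pt "0.02 0.0015 -0.0298 0 -1.8" --pt "0.02 0.0015 -0.0298 0 -1.8" --pt "0.02 0 0 0 0" --pt "0.02 0 0 -0.02 0" --pt "0.02 0 0 -0.02 0" --pt "0.02 0 0 -0.02 0" --pt "0.02 0 0 -0.01 0" --pt "0.02 0 0 0 0" --pt "0.02 0 0 0 0"

```text
clock: 8.0
position: [537.3, 16.5, 45.8]
eef_rot: [0.008, -0.009, -0.707, 0.707]
ft_force: [-0.9, 0.4, -2.1]
opening: 29.0
```

Run:
```python
from h import *
np.set_printoptions(precision=1,suppress=True)
o=manip.observe(); q=o["eef_rot"]; M=R.from_quat([q[1],q[2],q[3],q[0]]).as_matrix(); print(o["position"],np.degrees(np.arctan2(M[1,2],M[0,2])))
snap("scene","s3"); a=cv2.imread("pics/s3.png")
snap("top","t3"); b=cv2.imread("pics/t3.png")
p=o["position"]; c,s=np.cos(-.028),np.sin(-.028)
zb=p[2]-15.7
for n,im in(("scene",a),("top",b)):
    pass
A=cv2.resize(a[190:290,190:280],None,fx=4,fy=4); B=cv2.resize(b[140:240,320:410],None,fx=4,fy=4)
cv2.imwrite("pics/c4.png",np.hstack([A,B]))
```

```text
[537.3  16.5  45.8] -91.4219176751653
```

View pics/c4.png

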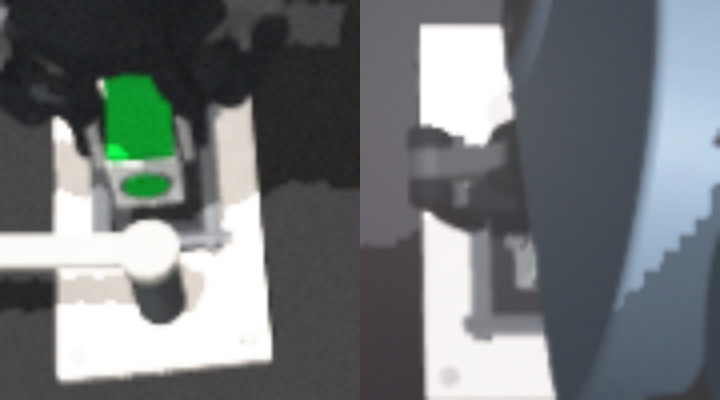

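The left half shows the held block above the pocket: its front bottom edge runs from crop (116,207) to (186,203), just short of the frame's front bar. Checking the numbers.

Run:
```python
from h import *
np.set_printoptions(precision=1,suppress=True)
f=lambda L:np.array(L,float)/4+[190-.4,190-.4]
w=at("scene",f([(116,207),(185,203)]),30); print(w,w.mean(0)); w=at("scene",f([(108,160),(179,156)]),74);print(w,w.mean(0))
```

```text
[[556.4  -0.6  30. ]
 [558.4  29.5  30. ]] [557.4  14.5  30. ]
[[557.8   1.5  74. ]
 [559.8  30.9  74. ]] [558.8  16.2  74. ]
```

move_arm --pt "0.02 0 0 -0.004 0" --pt "0.02 0 0 -0.005 0" --pt "0.02 0 0 -0.004 0" --pt "0.02 0 0 -0.003 0" --pt "0.02 0 0 -0.002 0" --pt "0.02 0 0 -0.001 0" --pt "0.02 0 0 -0.001 0" --pt "0.02 0 0 0 0" --pt "0.02 0 0 0 0"

```text
clock: 9.22
position: [537.0, 16.4, 25.4]
eef_rot: [0.009, -0.009, -0.707, 0.707]
ft_force: [-0.0, 0.6, -1.5]
opening: 29.0
```

move_arm --pt "0.02 0 0 -0.0005 0" --pt "0.02 0 0 -0.0005 0" --pt "0.02 0 0 -0.0005 0" --pt "0.02 0 0 -0.0005 0" --pt "0.02 0 0 0 0"

```text
clock: 9.85
position: [536.9, 16.4, 23.6]
eef_rot: [0.009, -0.009, -0.707, 0.707]
ft_force: [-0.9, 0.2, 2.5]
opening: 29.0
```

move_arm --pt "0.02 0 0 -0.0003 0" --pt "0.02 0 0 -0.0003 0" --pt "0.02 0 0 0 0" --pt "0.02 0 0 0 0"

```text
clock: 10.35
position: [536.9, 16.4, 23.6]
eef_rot: [0.009, -0.009, -0.707, 0.707]
ft_force: [-2.7, 0.0, 7.7]
opening: 29.4
```

Contact force rose and z stopped at the expected height, so the block is on the floor. Release and rise.

move_arm --pt "0.033 0 0 0 0" --pt "0.036 0 0 0 0" --pt "0.04 0 0 0 0" --pt "0.046 0 0 0 0" --pt "0.05 0 0 0 0" --pt "0.05 0 0 0 0" --pt "0.05 0 0 0.006 0" --pt "0.05 0 0 0.015 0" --pt "0.05 0 0 0.025 0" --pt "0.05 0 0 0.03 0" --pt "0.05 0 0 0.03 0" --pt "0.05 -0.03 0 0.025 0" --pt "0.05 -0.05 0 0 0" --pt "0.05 -0.05 0 0 0" --pt "0.05 0 0 0 0"

```text
clock: 12.22
position: [401.3, 17.6, 154.3]
eef_rot: [-0.011, 0.007, 0.707, -0.707]
ft_force: [0.1, -1.1, 0.0]
opening: 49.9
```

Run:
```python
from h import *
snap("scene","s4"); a=cv2.imread("pics/s4.png")
snap("top","t4"); b=cv2.imread("pics/t4.png")
A=cv2.resize(a[190:290,140:270],None,fx=4,fy=4); B=cv2.resize(b[140:240,330:400],None,fx=4,fy=4)
cv2.imwrite("pics/c5.png",np.hstack([A,B]))
```

```text
(no output)
```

View pics/c5.png

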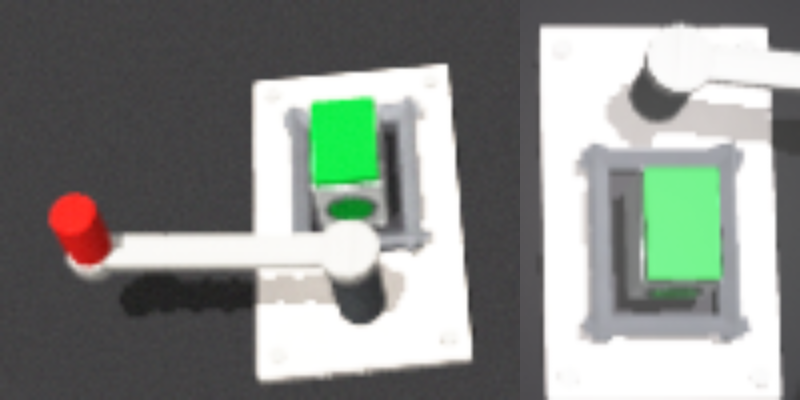

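The block sits in the pocket, with the green top at crop (344,140) in scene and (682,222) in top. The lever is still open and the knob is at (72,215). I'll verify the seated pose numerically and move over the knob.

Run:
```python
from h import *
np.set_printoptions(precision=1,suppress=True)
for c,f in(("scene","s4"),("top","t4")):
    h=cv2.cvtColor(cv2.imread(f"pics/{f}.png"),cv2.COLOR_BGR2HSV).astype(int)
    m=((h[...,0]>45)&(h[...,0]<75)&(h[...,1]>120)&(h[...,2]>130)).astype(np.uint8)
    n,l,s,ce=cv2.connectedComponentsWithStats(m); i=1+np.argmax(s[1:,4]); ys,xs=np.nonzero(l==i)
    print(c,cv2.minAreaRect(at(c,np.c_[xs,ys],52)[:,:2].astype(np.float32)))
```

```text
scene ((537.3619384765625, 14.798126220703125), (29.206214904785156, 42.210052490234375), 88.5597915649414)
top ((535.82763671875, 14.867697715759277), (26.923646926879883, 41.376895904541016), 86.95124816894531)
```

move_arm --pt "0.05 0.0226 -0.0133 0 10.5" --pt "0.05 0.0226 -0.0133 0 10.5" --pt "0.05 0.0226 -0.0133 0 10.5" --pt "0.05 0.0226 -0.0133 0 10.5" --pt "0.05 0.0226 -0.0133 0 10.5" --pt "0.05 0.0226 -0.0133 0 10.5" --pt "0.05 0.0226 -0.0133 0 10.5" --pt "0.05 0.0226 -0.0133 0 10.5" --pt "0.05 0 0 0 0" --pt "0.05 0 0 0 0"

```text
clock: 13.58
position: [587.3, -89.6, 153.5]
eef_rot: [0.466, -0.466, 0.532, -0.532]
ft_force: [0.0, 0.3, -0.1]
opening: 50.4
```

move_arm --pt "0.05 -0.0053 0.0005 -0.02 0" --pt "0.05 0 0 -0.02 0" --pt "0.05 0 0 -0.015 0" --pt "0.05 0 0 -0.012 0" --pt "0.05 0 0 -0.008 0" --pt "0.05 0 0 -0.006 0" --pt "0.05 0 0 0 0" --pt "0.04 0 0 0 0" --pt "0.032 0 0 0 0" --pt "0.026 0 0 0 0" --pt "0.026 0 0 0 0" --pt "0.026 0 0 0 0"

```text
clock: 15.08
position: [582.4, -89.5, 72.8]
eef_rot: [-0.467, 0.466, -0.531, 0.531]
ft_force: [0.1, -0.2, -0.3]
opening: 26.1
```

Run:
```python
from h import *
np.set_printoptions(precision=1,suppress=True)
o=manip.observe(); q=o["eef_rot"]; M=R.from_quat([q[1],q[2],q[3],q[0]]).as_matrix(); print(o["position"],np.degrees(np.arctan2(M[1,2],M[0,2])),o["q"])
snap("scene","s5"); a=cv2.imread("pics/s5.png")
cv2.imwrite("pics/c6.png",cv2.resize(a[190:290,110:270],None,fx=4,fy=4))
# arc plan: 16 steps
P=np.array([596,14.7]); t=np.linspace(82.6,0,11); an=np.radians(180-1.6+t); k=P+105*np.c_[np.cos(an),np.sin(an)]
print(k); print(np.diff(k,axis=0))
```

```text
[582.4 -89.5  72.8] -7.4388170314217374 [-0.3  0.7  1.6 -0.   0.8 -0.2]
[[579.6 -89. ]
 [564.8 -85.6]
 [550.8 -80.1]
 [537.6 -72.6]
 [525.7 -63.3]
 [515.2 -52.4]
 [506.4 -40.1]
 [499.5 -26.6]
 [494.5 -12.3]
 [491.7   2.5]
 [491.   17.6]]
[[-14.7   3.4]
 [-14.1   5.5]
 [-13.1   7.5]
 [-11.9   9.3]
 [-10.5  10.9]
 [ -8.8  12.3]
 [ -6.9  13.4]
 [ -4.9  14.3]
 [ -2.8  14.9]
 [ -0.7  15.1]]
```

View pics/c6.png

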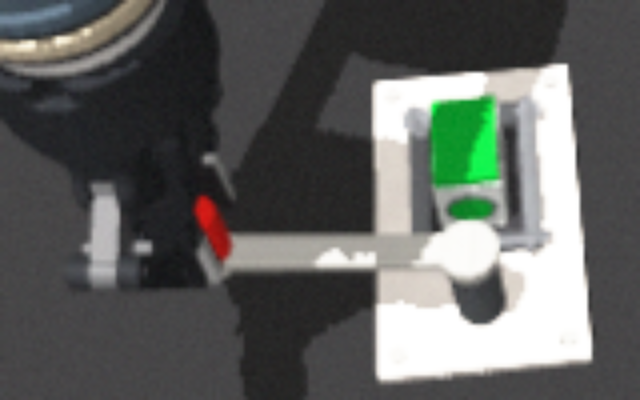

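The knob is between the pads at crop (213,228), with no contact force. Swing along the arc.

move_arm --pt "0.026 -0.0085 0.0014 0 -4.1" --pt "0.026 -0.0088 0.0018 0 -4.1" --pt "0.026 -0.0072 0.0025 0 -4.1" --pt "0.026 -0.0069 0.003 0 -4.1" --pt "0.026 -0.0067 0.0036 0 -4.1" --pt "0.026 -0.0064 0.0039 0 -4.1" --pt "0.026 -0.0061 0.0045 0 -4.1" --pt "0.026 -0.0058 0.0048 0 -4.1" --pt "0.026 -0.0054 0.0053 0 -4.1" --pt "0.026 -0.0051 0.0056 0 -4.1" --pt "0.026 -0.0046 0.006 0 -4.1" --pt "0.026 -0.0042 0.0063 0 -4.1" --pt "0.026 -0.0036 0.0066 0 -4.1" --pt "0.026 -0.0033 0.0068 0 -4.1" --pt "0.026 -0.0027 0.0071 0 -4.1" --pt "0.026 -0.0022 0.0072 0 -4.1" --pt "0.026 0 0 0 0" --pt "0.026 0 0 0 0"

```text
clock: 17.38
position: [495.2, -13.3, 72.8]
eef_rot: [-0.105, 0.104, -0.699, 0.699]
ft_force: [0.1, -0.5, 0.4]
opening: 25.9
```

move_arm --pt "0.026 -0.0018 0.0076 0 -4.1" --pt "0.026 -0.0012 0.0075 0 -4.1" --pt "0.026 -0.0006 0.0076 0 -4.1" --pt "0.026 -0.0003 0.0075 0 -4.1" --pt "0.026 0 0 0 0" --pt "0.026 0 0 0 0"

```text
clock: 18.12
position: [491.2, 16.8, 72.7]
eef_rot: [-0.004, 0.004, -0.707, 0.707]
ft_force: [0.3, 0.1, -1.2]
opening: 25.9
```

move_arm --pt "0.026 0 0.001 0 0" --pt "0.026 0 0.001 0 0" --pt "0.026 0 0.001 0 0" --pt "0.026 0 0.001 0 0" --pt "0.026 0 0 0 0"

```text
clock: 18.75
position: [490.9, 21.2, 72.7]
eef_rot: [0.003, -0.004, 0.707, -0.707]
ft_force: [-0.6, -0.6, 0.7]
opening: 26.0
```

move_arm --pt "0.026 0 0.001 0 0" --pt "0.026 0 0.001 0 0" --pt "0.026 0 0.0005 0 0" --pt "0.026 0 0 0 0"

```text
clock: 19.25
position: [490.9, 22.9, 72.7]
eef_rot: [-0.004, 0.004, -0.707, 0.707]
ft_force: [-0.8, -5.3, -0.4]
opening: 25.7
```

move_arm --pt "0.026 0 0.0006 0 0" --pt "0.026 0 0 0 0" --pt "0.026 0 0 0 0"

```text
clock: 19.62
position: [490.9, 22.9, 72.7]
eef_rot: [-0.004, 0.004, -0.706, 0.708]
ft_force: [-2.1, -7.0, 0.2]
opening: 25.8
```

move_arm --pt "0.032 0 -0.0025 0 0" --pt "0.04 0 -0.0015 0 0" --pt "0.05 0 0 0 0" --pt "0.05 0 0 0 0" --pt "0.05 0 0 0.01 0" --pt "0.05 0 0 0.02 0" --pt "0.05 0 0 0.03 0" --pt "0.05 0 0 0.04 0" --pt "0.05 -0.03 0.03 0.02 0" --pt "0.05 -0.03 0.06 0 0" --pt "0.05 -0.01 0.06 0 0" --pt "0.05 0 0.06 0 0" --pt "0.05 0 0.06 0 0" --pt "0.05 0 0 0 0" --pt "0.05 0 0 0 0"

```text
clock: 21.5
position: [422.4, 285.9, 192.9]
eef_rot: [-0.004, 0.004, -0.707, 0.707]
ft_force: [-0.8, -0.1, -0.3]
opening: 50.1
```

Run:
```python
from h import *
np.set_printoptions(precision=1,suppress=True)
snap("scene","s6"); a=cv2.imread("pics/s6.png")
snap("top","t6"); b=cv2.imread("pics/t6.png")
for c in("scene","top"):
    for r in manip.mark_of(c,"lever_knob")[:2]:
        p=np.array(r["at"])*[560,420]; w=at(c,[p],95)[0]; d=w[:2]-[596,14.7]; print(c,r["score"],w,"lever deg",(np.degrees(np.arctan2(d[1],d[0]))-178.4)%360)
A=cv2.resize(a[190:290,170:270],None,fx=4,fy=4); B=cv2.resize(b[140:240,320:420],None,fx=4,fy=4)
cv2.imwrite("pics/c7.png",np.hstack([A,B]))
```

```text
scene 0.94 [482.2  20.3  95. ] lever deg 358.7869894940849
top 0.84 [489.4  19.4  95. ] lever deg 359.07506917517117
```

View pics/c7.png

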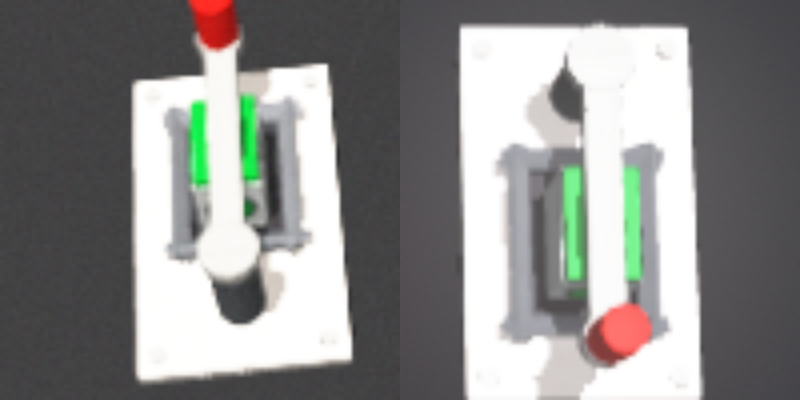

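The lever lies across the green block, with the knob at crop (213,15) in scene and (620,333) in top. It reads 0 within measurement error. The block is still flat in the pocket and the arm is clear, so I'm handing in.

```bash
python3 -c "
from plant import manip; print(manip.sign_off())"
```

```text
the job is handed in; nothing more can be done
None
```

I placed the green-topped block upright in the holder's pocket, then swung the lever shut by its red knob. The job was handed in at about 21.7 s of the 59 s, with the gripper well clear of everything.

- **Block:** as I lowered it, the contact force rose and the height stopped at the value expected for the pocket's 8 mm floor. Both cameras then put its top within about 2 mm of the pocket's centre at the seated height of 52 mm.
- **Lever:** I pushed it until the force reached 5–7 N, well above the under 1 N it needs to turn, so it is on its stop. The two cameras then read its angle as −0.9° and −1.2°, which is 0 within measurement error.
- **Disagreement:** the scene camera's mark for the shut knob was about 8 mm off along the lever's length. The top camera's mark and the measured gripper position agreed with each other. The last picture shows the lever straight across the block.

No check failed. The largest wrist force I saw was about 8 N, read at the end of each move.

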